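# Put the mineral viewing drawer away

### The arm

A 6-joint arm with a two-finger parallel gripper is mounted at the origin on the work surface. World frame = base frame: x ahead of the robot, y to its left, z up, the work surface at z = 0. Lengths are in m, angles in rad, forces in N, time in s.
With the tool pointing down it reaches from about 0.35 to 0.725 m from the base axis. Payload 4.3 kg.
Tool frame: the origin (TCP) lies between the finger pads; the fingertips stand ahead of it and the grasp point (between the pads) lies 11 mm behind it (env.tip_extent is the z of the fingertips in the tool frame, in m); z points along the fingers, y is the line along which they close (so a half turn about z gives the same grasp; the last joint's range is limited). The gripper opens to 85 mm and grips with 20 to 120 N. Pads are 22 mm wide; open, the fingers measure 114 mm over their backs; the gripper's body (76 mm by 85 mm) begins 54 mm behind the grasp point. The pads swing forward as they close: fully open they stand 13 mm farther back than shut.
Start: joints at [-1.444, 0.377, 0.081, 1.274, 0, 1.46], TCP at [0.135, -0.559, 0.239] pointing down, gripper open.
Joint ranges: [-2.72, 2.72], [-0.84, 1.66], [-1.02, 1.22], [-1.77, 2.12], [-1.37, 1.28], [-3.14, 3.14]. Speed limits (rad/s): [2.57, 2.57, 3.14, 3.14, 3.14, 3.14].

### API

Orientations are given as a 3x3 rotation matrix whose columns are the frame's x, y, z axes.
In Python, from station import env gives the robot as it stands.
- The arm moves only by the tool drive_tool, never from a script. Its arguments are lists of equal length, an entry for each row: "gripper": the gripper command: -1 is shut, 1 is fully open, values between are in proportion; "travel": the shift along the tool's x, y, z in units of 0.02 m (1.0 is 0.02 m), a list of three; "turn": the turn about the tool's z in units of 0.1 rad (1.0 is 0.1 rad). A call has exactly 5 rows; each row shifts and turns the commanded pose from where the row before left it, along the tool's axes as they then stand; what a row does not reach is not made up. A row lasts 1/10 s, in which the tool goes at most 50 mm and 8.59 degrees, less where a joint would pass 70% of its speed; a pose out of reach is approached as far as the arm can. A call with a number of a shift or a turn outside -1 to 1 is refused whole. A call with a gripper value outside its range is refused whole. The fingers move at their own pace and stop on an object; "grip_force" is the grip in N (left out, the last holds). Time passes only in rows, so rows that do not move let the fingers close, or fill a call up. It gives the time, the measured TCP pose, the force, the opening and the grip force at its end, in the units of the state.
- env.get_obs(): the state, without advancing time (a new reading comes with each control period).
- env.capture(name): name is "scene" or "top" or "wrist"; returns a dict with "frame" (400x640x3 uint8, red, green, blue), "K" (3x3 intrinsics, pixels), "R" (3x3) and "t" (3): a world point X has camera coordinates R X + t; the wrist camera has in their place "T_tool_cam" (4x4, takes a point from camera to tool coordinates, whose origin is the TCP and whose axes are the flange's). Camera axes: x right, y down, z forward; pixel columns grow to the right and rows downward; lengths in m; the calibration is good to about 2 mm. The wrist camera is an equidistant fisheye: a pixel r from the principal point sees the ray r / f radians off the axis. A picture is of the moment at which its call begins: read the wrist's pose just before it. There is no depth.
- env.close_job(): hands the job in; it is judged then, once.
The state is a dict: "t": time; "joint_pos": joint angles; "qvel": joint speeds; "effort": joint torques, N m; "tool_pos": TCP position; "ee_rot": TCP orientation; "contact_force": force on the tool from outside, world axes, zero at the start; "ft_torque": the same for the moment, N m; "opening": finger opening in m; "grip_force": force on a finger pad.
Only numpy, scipy, OpenCV 4.12 (cv2) and the standard library are available. Lean on these libraries where they do the work, as an engineer would, in place of code of your own. Each camera call takes 0.05 s, during which the arm holds its last target. There are 200 camera calls.

### The job

Put the mineral drawer away. Push the swivelling specimen tray round by its wooden rim until it sits square in the drawer with its brass mark at the front, facing the pointer, then press down the release lever on the drawer's slide and, once the catch has let go, ease the drawer fully home without slamming it. Keep off the specimens and leave the jar, the mug and the magnifier where they are.

Things in the scene. Friction and masses are not known exactly. Their poses are not given: they have to be found in the camera images.
- cabinet: Low brown-wood desktop cabinet, fixed, 320 deep x 272 wide x 140 high, one drawer. Origin: centre of its underside, on the desk. Its +x points from front to back, the way the drawer goes home; x, y and offsets below are in this frame, mm. Its front is the plane x = -160; opening 224 wide. A book lies on top of it.
- drawer (a joint): How far the drawer is out, m: 0 = fully home, front panel against the cabinet; 0.275 = fully out and held by the slide's catch, as at the start. It will not go in until the lever is pressed; 10 mm in, the catch is passed and the lever may be let go. Then it slides freely (2 N of friction, some damping).
- drawer_front (a point): On the outside of the drawer's front panel (faces -x), middle of its width, 100 above the desk; moves with the drawer. Panel 266 wide, 18 thick, from 14 to 138 above the desk; a 90 wide finger notch in the middle of its top edge goes down to 114. A flat brass label holder (3 thick) is on its middle at height 60.
- lever (a joint): Angle of the release lever, rad: 0 at rest, 0.24 fully down. Pressing the pad lifts a nose at the lever's other end out of the catch; clear from about 0.17. Sprung: about 4 N at the start, 7 N at the bottom; comes up again when let go.
- lever_pad (a point): Top centre of the lever's ridged black pad, 42 long (along x) x 22 wide; 61 above the desk at rest, 14 lower when pressed. The lever is a 121 long rocker on the drawer's -y side, 96 from its middle line, pivoted 60 from here toward +x, moving with the drawer. A 3 high lip ends the pad at +x: a fingertip that holds the pad down can draw the drawer in. 101 in front of the cabinet at the start.
- swivel (a joint): Angle of the specimen tray, rad, counter-clockwise from above; 0 = square, brass mark to the drawer's front. It turns freely (0.05 N m of friction) and stays where it is left. Askew, its corner may hang over the lever pad; square, its side is 31 from the pad's middle line.
- swivel_pivot (a point): The tray's centre, on its turning axis, at the height of the rim's top, 95 above the desk. Open wooden tray 220 long (along x when square) x 130 wide; rim from 66 to 95 above the desk, 7 thick, a brass post in each corner. It turns in the drawer, 137 behind the front panel's inside, and overhangs the drawer's low open sides.
- swivel_mark (a point): Brass mark on top of the middle of the tray's front end, 110 from the pivot on the long middle line. At angle 0 it faces a brass pointer on the inside of the drawer front.
- specimens: Six minerals fixed in the tray's compartments, up to 118 above the desk, all at least 15 inside the tray's outer edge. Origin at the tray's centre, 74 above the desk. Not to be pressed on.
- jar: Bystander: corked glass jar, 64 across, 95 high, on the desk beside the cabinet's -y side, toward the front. Origin: centre of its underside.
- magnifier: Bystander: brass hand magnifier with a wooden handle, flat on the desk in front of the drawer, 200 long, 15 high. Origin: under the lens.
- mug: Bystander: white mug, 80 across, 88 high, behind the jar beside the cabinet's -y side. Origin: centre of its underside.

How it is judged:
By the outcome, as a careful person would: the job done as asked, in the order asked, and still so for the second after the job is handed in, with the robot touching nothing.
It also fails if it takes over 67 s, if anything falls off the work surface, if the arm or the gripper's body presses on something with over 40 N, if the wrist force passes 120 N, or if a joint passes its speed limit or range.

## Working session

There is one attempt and no reset: what is moved stays moved. The work goes in short steps, Python scripts to look and compute and a tool call to move; the robot and the scene stay as the last step left them, time stands still between calls to the robot, and variables do not carry over. Pictures are saved under pics/ and viewed, at most 10 in all, crops included, and the job is handed in when it is done.

Besides the shell and the picture viewer there is one more tool, called after "Request:" by a JSON object that holds its "op" and its "data", one argument or row to a line. drive_tool: Moves the arm, as the interface text tells. Its arguments: {"type":"object","properties":{"gripper":{"type":"array"},"travel":{"type":"array"},"turn":{"type":"array"},"grip_force":{"type":"number"}},"required":["gripper","travel","turn"]}

```bash
mkdir -p pics; ls
python3 - <<'E'
from station import env
import cv2,numpy as np
o=env.get_obs();print(o, env.tip_extent)
for n in("scene","top"):
    c=env.capture(n);cv2.imwrite(f"pics/{n}0.png",c["frame"][:,:,::-1]);np.savez(f"{n}0.npz",**c)
    print(n,c["K"],c["R"],c["t"])
E
```

```text
pics
{'t': 0.0, 'joint_pos': array([-1.44432254e+00,  3.78085358e-01,  7.96396598e-02,  1.27442430e+00,
        1.32406690e-05,  1.46051713e+00]), 'qvel': array([ 0.00189973,  0.0006873 , -0.00016039, -0.00134407,  0.00120312,
        0.00111465]), 'effort': array([-1.44285036e-04, -4.63603806e+01,  2.69877899e+01,  2.09895987e-02,
       -2.78288953e-04, -2.51126373e-06]), 'tool_pos': array([ 0.13480442, -0.55831179,  0.23835348]), 'ee_rot': array([[ 9.72104711e-01,  2.34547158e-01, -2.48431790e-04],
       [ 2.34547166e-01, -9.72102561e-01,  2.05878084e-03],
       [ 2.41380016e-04, -2.05961952e-03, -9.99997850e-01]]), 'contact_force': array([-0.31334923,  0.35304187, -0.02454427]), 'ft_torque': array([-0.0187137 , -0.01490655,  0.00122046]), 'grip_force': 0.0, 'opening': 0.08528608969514688} 0.008
scene [[433.57698969   0.         325.4836552 ]
 [  0.         433.57698969 194.29842369]
 [  0.           0.           1.        ]] [[-0.75808543 -0.65215407 -0.00124319]
 [-0.62067395  0.72207441 -0.30556897]
 [ 0.20017572 -0.23087577 -0.95216913]] [0.41593011 0.39562712 1.13205586]
top [[418.72769537   0.         317.54450827]
 [  0.         418.72769537 193.11649767]
 [  0.           0.           1.        ]] [[ 2.29719367e-03 -9.99997291e-01  3.75721155e-04]
 [-9.95862112e-01 -2.32182775e-03 -9.08474672e-02]
 [ 9.08480934e-02 -1.65472236e-04 -9.95864748e-01]] [-0.04571429  0.54944582  1.21658476]
```

View pics/top0.png

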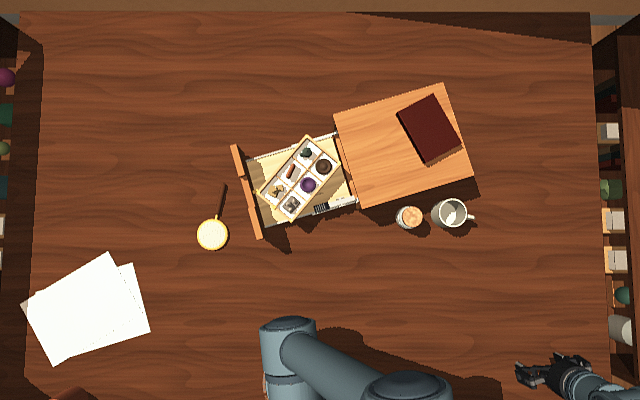

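View pics/scene0.png

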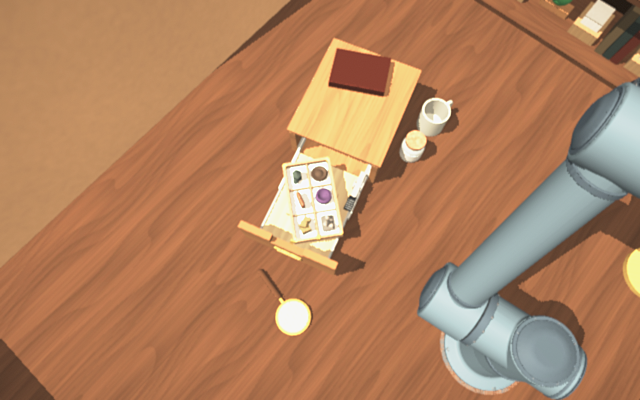

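The top view shows the cabinet at about (400,145), with its front to the left. The drawer panel runs from (231,145) to (262,240). The tray is askew, with corners near (306,136), (341,167), (292,221) and (257,190), and the pad is at (321,208). The jar is at (410,216) and the mug at (452,213). I'll crop in for the mark and compute positions.

```bash
cat > h.py <<'E'
import numpy as np
def ray(c,u,v,z):
    K,R,t=c["K"],c["R"],c["t"]
    d=R.T@np.linalg.inv(K)@np.array([u,v,1.]);o=-R.T@t
    return o+d*(z-o[2])/d[2]
def proj(c,X):
    p=c["K"]@(c["R"]@np.asarray(X,float)+c["t"]);return p[:2]/p[2]
E
python3 - <<'E'
from h import *;import cv2
T=dict(np.load("top0.npz"));S=dict(np.load("scene0.npz"))
a=cv2.resize(T["frame"][125:250,220:370],None,fx=4,fy=4,interpolation=cv2.INTER_CUBIC)[:, :, ::-1]
cv2.imwrite("pics/cropT.png",a)
cv2.imwrite("pics/cropS.png",cv2.resize(S["frame"][135:275,230:380],None,fx=4,fy=4,interpolation=cv2.INTER_CUBIC)[:,:,::-1])
P=[ray(T,*p,.14)[:2] for p in((333,113),(443,83),(474,176),(360,209))]
print("cab top",np.round(P,3),[np.round(np.linalg.norm(P[i]-P[i-1]),3) for i in range(4)])
P=[ray(T,*p,.095)[:2] for p in((306,136),(341,167),(292,221),(257,190))]
print("tray",np.round(P,3),np.mean(P,0),[np.round(np.linalg.norm(P[i]-P[i-1]),3) for i in range(4)])
E
```

```text
cab top [[ 0.759 -0.086]
 [ 0.845 -0.389]
 [ 0.586 -0.467]
 [ 0.497 -0.158]] [np.float64(0.273), np.float64(0.315), np.float64(0.269), np.float64(0.321)]
tray [[ 0.706 -0.011]
 [ 0.617 -0.11 ]
 [ 0.465  0.026]
 [ 0.552  0.125]] [0.58483283 0.0074661 ] [np.float64(0.206), np.float64(0.133), np.float64(0.204), np.float64(0.131)]
```

View pics/cropT.png

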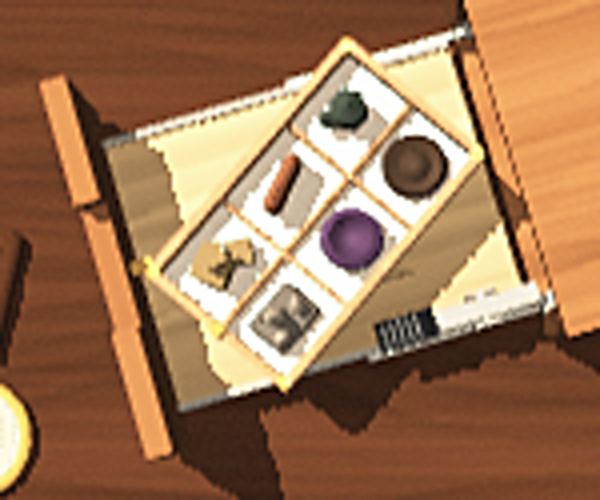

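View pics/cropS.png

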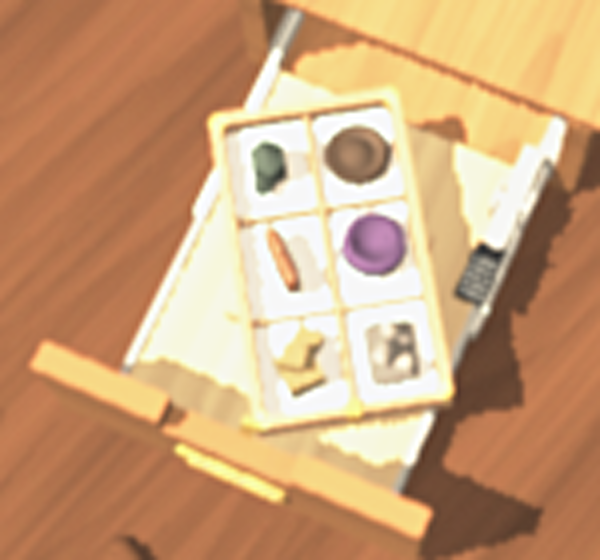

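The top crop shows the brass mark on the tray's lower-left end at (218,330), which is full-frame (274.5,207.5). The pointer is at crop (145,268), so the tray needs to turn clockwise by about 35°. The pad is at crop (406,329), which is (321.5,207.2), clear of the tray.

```bash
cat >> h.py <<'E'
T=dict(np.load("top0.npz"))
def fullT(p): return (220+p[0]/4-.4,125+p[1]/4-.4)
E
python3 - <<'E'
from h import *
P=np.array([ray(T,*p,.14)[:2] for p in((333,113),(443,83),(474,176),(360,209))])
c=P.mean(0);ex=(P[1]+P[2]-P[0]-P[3]);ex/=np.linalg.norm(ex)
print("cab",c,"ex",ex,np.arctan2(ex[1],ex[0]))
A=np.array([ex,[-ex[1],ex[0]]])
np.savez("cab.npz",c=c,A=A)
f=lambda q,z:(A@(ray(T,*fullT(q),z)[:2]-c))*1e3
print("cab corners",np.round((P-c)@A.T*1e3))
tr=[f(q,.095) for q in((347,40),(482,155),(287,388),(150,270))]
print("tray",np.round(tr),np.mean(tr,0));m=f((218,330),.095);print("mark",m,"exp pivot -298,0")
d=(tr[2]+tr[3]-tr[0]-tr[1]);print("angle deg",np.degrees(np.arctan2(d[1],d[0]))%360-180)
print("pad",f((406,329),.061),"exp -261,-96")
print("panel top",f((40,83),.138),f((148,460),.138),"exp -453")
from station import env
o=env.get_obs();p=o["tool_pos"][:2];print("tool in cab",A@(p-c)*1e3,"tool y ang",np.arctan2(o["ee_rot"][1,1],o["ee_rot"][0,1]))
E
```

```text
cab [ 0.67174732 -0.27518157] ex [ 0.27521287 -0.96138331] -1.29198520698021
cab corners [[-158.  136.]
 [ 157.  135.]
 [ 161. -135.]
 [-161. -136.]]
tray [[-242.  109.]
 [-173.    4.]
 [-349. -117.]
 [-419.  -11.]] [-295.89278373   -3.92325986]
mark [-384.47213185  -64.70927182] exp pivot -298,0
angle deg 34.25256259571191
pad [-257.35650822  -97.99529327] exp -261,-96
panel top [-452.98889939  127.09088592] [-448.67068073 -139.27094986] exp -453
tool in cab [ 124.50642632 -594.10969351] tool y ang -1.3339948691934664
```

```bash
cat >> h.py <<'E'
def frame():
    a=-1.28;ex=np.array([np.cos(a),np.sin(a)]);return np.array([.67175,-.27518]),np.array([ex,[-ex[1],ex[0]]])
def cab(p):
    c,A=frame();return A@(np.asarray(p)[:2]-c)*1e3
E
python3 - <<'E'
from h import *
c,_=frame()
f=lambda q,z:np.round(cab(ray(T,*fullT(q),z)))
print("tray",[f(q,.095) for q in((347,40),(482,155),(287,388),(150,270))])
print("mark",f((218,330),.095),"pad",f((406,329),.061),"panel",f((40,83),.138),f((148,460),.138))
print("jar top",np.round(cab(ray(T,410,213,.095))))
from station import env
print(cab(env.get_obs()["tool_pos"]))
E
```

```text
tray [array([-241.,  112.]), array([-173.,    6.]), array([-350., -113.]), array([-419.,   -6.])]
mark [-385.  -60.] pad [-259.  -95.] panel [-451.  133.] [-450. -134.]
jar top [ -27. -184.]
[ 117.37786517 -595.56224611]
```

Request:
{"op": "drive_tool", "data": {
  "gripper": [-1,-1,-1,-1,-1],
  "travel": [
    [0,0,0],
    [0.5,-0.5,0],
    [1,-1,0],
    [1,-1,0],
    [1,-1,0]
  ],
  "turn": [-0.54,0,0,0,0]
}}

```text
t: 0.6
tool_pos: [0.1821, -0.4706, 0.2387]
ee_rot: [[0.958, 0.286, -0.0], [0.286, -0.958, 0.001], [0.0, -0.001, -1.0]]
contact_force: [-0.1, -0.6, 0.7]
opening: 0.012
grip_force: 0.0
```

Request:
{"op": "drive_tool", "data": {
  "gripper": [-1,-1,-1,-1,-1],
  "travel": [
    [1,-1,0],
    [1,-1,0],
    [1,-1,0],
    [1,-1,0],
    [1,-1,0]
  ],
  "turn": [0,0,0,0,0]
}}

```text
t: 1.1
tool_pos: [0.2492, -0.346, 0.2389]
ee_rot: [[0.958, 0.286, -0.0], [0.286, -0.958, 0.001], [-0.0, -0.001, -1.0]]
contact_force: [0.5, -0.3, -0.1]
opening: 0.0001
grip_force: 0.0
```

Request:
{"op": "drive_tool", "data": {
  "gripper": [-1,-1,-1,-1,-1],
  "travel": [
    [1,-1,0],
    [1,-1,0],
    [1,-1,0],
    [1,-1,0],
    [1,-1,0]
  ],
  "turn": [0,0,0,0,0]
}}

```text
t: 1.6
tool_pos: [0.3163, -0.2216, 0.239]
ee_rot: [[0.958, 0.286, -0.0], [0.286, -0.958, 0.0], [-0.0, -0.0, -1.0]]
contact_force: [-0.3, -0.3, -0.2]
opening: 0.0001
grip_force: 0.0
```

Request:
{"op": "drive_tool", "data": {
  "gripper": [-1,-1,-1,-1,-1],
  "travel": [
    [1,-1,0],
    [1,-1,0],
    [1,-1,0],
    [1,-1,0],
    [1,-1,0]
  ],
  "turn": [0,0,0,0,0]
}}

```text
t: 2.1
tool_pos: [0.3834, -0.0972, 0.239]
ee_rot: [[0.958, 0.287, -0.001], [0.287, -0.958, 0.0], [-0.001, -0.0, -1.0]]
contact_force: [0.8, 0.3, 0.9]
opening: -0.0001
grip_force: 0.0
```

Request:
{"op": "drive_tool", "data": {
  "gripper": [-1,-1,-1,-1,-1],
  "travel": [
    [1,-1,0],
    [1,-1,0],
    [1,-0.5,0],
    [0.5,0,0],
    [0,0,0]
  ],
  "turn": [0,0,0,0,0]
}}

```text
t: 2.6
tool_pos: [0.4367, -0.0304, 0.239]
ee_rot: [[0.958, 0.288, -0.0], [0.288, -0.958, -0.0], [-0.0, 0.0, -1.0]]
contact_force: [-0.2, 0.3, -0.2]
opening: -0.0003
grip_force: 0.0
```

Run:
```python
from h import *;import cv2
from station import env
o=env.get_obs();print(cab(o["tool_pos"]),o["tool_pos"],o["opening"])
c=env.capture("wrist");np.savez("w1.npz",**c);cv2.imwrite("pics/w1.png",c["frame"][:,:,::-1]);print(c["K"],c["T_tool_cam"])
```

```text
[-301.89491588 -154.97482448] [ 0.4367238  -0.03039352  0.23895384] -0.00028780925837619325
[[309.70691629   0.         323.08059015]
 [  0.         309.70691629 202.04205285]
 [  0.           0.           1.        ]] [[ 4.24491376e-04 -9.64411340e-01 -2.64406102e-01  6.70364416e-02]
 [ 9.99999833e-01  5.13186526e-04 -2.66376608e-04 -4.57151174e-04]
 [ 3.92586271e-04 -2.64405945e-01  9.64411397e-01 -1.35430916e-01]
 [ 0.00000000e+00  0.00000000e+00  0.00000000e+00  1.00000000e+00]]
```

View pics/w1.png

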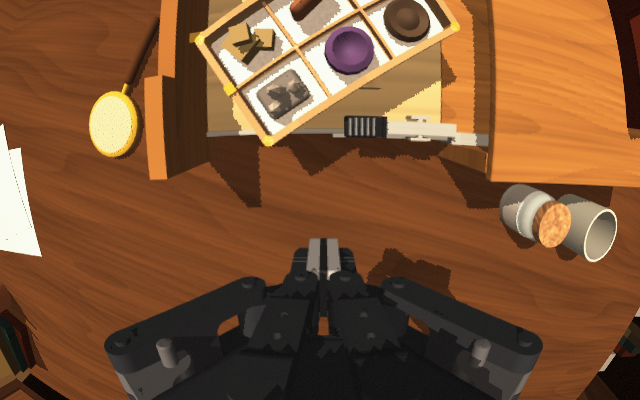

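The wrist view shows the tray's near front corner at (268,143), the mark at (230,88), the pad centre at (366,127), and the drawer panel's near end at (155,180). The jar is at about (535,215) and out of the way.

```bash
cat >> h.py <<'E'
def wray(c,o,u,v,z):
    K=c["K"];x,y=(u-K[0,2])/K[0,0],(v-K[1,2])/K[1,1];r=np.hypot(x,y)
    d=np.array([x/r*np.sin(r),y/r*np.sin(r),np.cos(r)])
    M=np.eye(4);M[:3,:3]=o["ee_rot"];M[:3,3]=o["tool_pos"];M=M@c["T_tool_cam"]
    d=M[:3,:3]@d;p=M[:3,3];return p+d*(z-p[2])/d[2]
E
python3 - <<'E'
from h import *
from station import env
o=env.get_obs();c=dict(np.load("w1.npz"))
g=lambda u,v,z:np.round(cab(wray(c,o,u,v,z)),1)
print("corner",g(268,144,.095),"mark",g(230,88,.095),"far corner",g(458,27,.095),"leftcorner",g(201,39,.095))
print("pad",g(366,127,.061),g(347,127,.061),g(387,127,.061),"panel",g(149,181,.138),g(167,179,.138),"cab front corner",g(489,178,.14))
E
```

```text
corner [-352.4 -110.9] mark [-387.3  -57.7] far corner [-173.6    7.8] leftcorner [-417.    -6.9]
pad [-259.1  -96.4] [-278.3  -96.8] [-237.4  -95.8] panel [-453.8 -134.9] [-434.8 -133.6] cab front corner [-161.1 -131.9]
```

Request:
{"op": "drive_tool", "data": {
  "gripper": [-1,-1,-1,-1,-1],
  "travel": [
    [0,0,0.8],
    [0,0,1],
    [0,0,1],
    [0,0,1],
    [0,0,1]
  ],
  "turn": [0,0,0,0,0]
}}

```text
t: 3.15
tool_pos: [0.4351, -0.0315, 0.1425]
ee_rot: [[0.959, 0.285, -0.001], [0.285, -0.959, -0.0], [-0.001, 0.0, -1.0]]
contact_force: [0.3, 0.2, -0.4]
opening: 0.0005
grip_force: 0.0
```

Request:
{"op": "drive_tool", "data": {
  "gripper": [-1,-1,-1,-1,-1],
  "travel": [
    [0,0,1],
    [0,0,1],
    [0,0,0.7],
    [0.5,-0.2,0],
    [0.5,-0.3,0]
  ],
  "turn": [0,0,0,0,0]
}}

```text
t: 3.65
tool_pos: [0.4525, -0.0155, 0.0896]
ee_rot: [[0.959, 0.285, -0.0], [0.285, -0.959, -0.0], [-0.0, 0.0, -1.0]]
contact_force: [0.4, -0.7, 1.2]
opening: -0.0001
grip_force: 0.0
```

Request:
{"op": "drive_tool", "data": {
  "gripper": [-1,-1,-1,-1,-1],
  "travel": [
    [0.45,-0.2,0],
    [0.45,-0.2,0],
    [0.2,-0.4,0],
    [0.2,-0.45,0],
    [0.2,-0.45,0]
  ],
  "turn": [0,0,0,0,0]
}}

```text
t: 4.15
tool_pos: [0.4711, 0.0269, 0.0893]
ee_rot: [[0.958, 0.287, -0.0], [0.287, -0.958, -0.0], [-0.0, 0.0, -1.0]]
contact_force: [-0.1, -0.2, 0.0]
opening: 0.0002
grip_force: 0.3
```

Run:
```python
from h import *;import cv2
from station import env
o=env.get_obs();print(cab(o["tool_pos"]),o["tool_pos"],o["contact_force"])
c=env.capture("wrist");np.savez("w2.npz",**c);cv2.imwrite("pics/w2.png",c["frame"][:,:,::-1])
```

```text
[-346.95722158 -105.56833245] [0.47113595 0.02694247 0.08933939] [-0.05295256 -0.23988633  0.01393771]
```

View pics/w2.png

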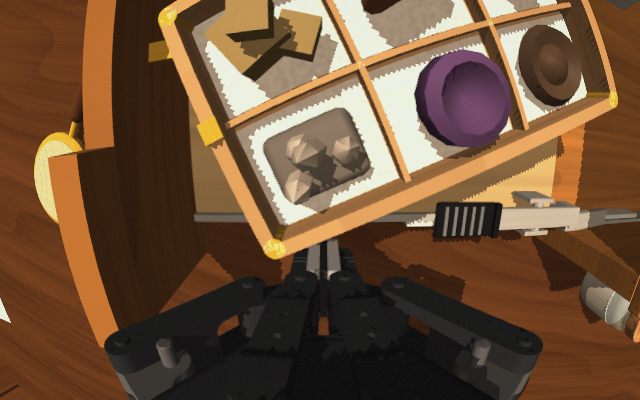

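The finger is pushing the long side just behind the corner post at (274,248). The tray has already turned to about 22°. I'll carry on along the arc.

Request:
{"op": "drive_tool", "data": {
  "gripper": [-1,-1,-1,-1,-1],
  "travel": [
    [0.25,-0.35,0],
    [0.25,-0.35,0],
    [0.28,-0.3,0],
    [0.3,-0.25,0],
    [0.25,-0.2,0]
  ],
  "turn": [0,0,0,0,0]
}}

```text
t: 4.7
tool_pos: [0.4884, 0.0622, 0.0891]
ee_rot: [[0.958, 0.287, -0.001], [0.287, -0.958, 0.0], [-0.001, -0.001, -1.0]]
contact_force: [-1.5, 0.1, 0.1]
opening: 0.0003
grip_force: 0.8
```

```bash
cat > look.py <<'E'
import sys
from h import *;import cv2
from station import env
o=env.get_obs();print(cab(o["tool_pos"]),o["tool_pos"],o["contact_force"])
c=env.capture("wrist");n=sys.argv[1];np.savez(n+".npz",**c,ee_rot=o["ee_rot"],tool_pos=o["tool_pos"]);cv2.imwrite(f"pics/{n}.png",c["frame"][:,:,::-1])
E
python3 look.py w3
```

```text
[-375.82869201  -78.9463632 ] [0.48836233 0.06223472 0.08905928] [-1.53564033  0.06530152  0.1224095 ]
```

View pics/w3.png

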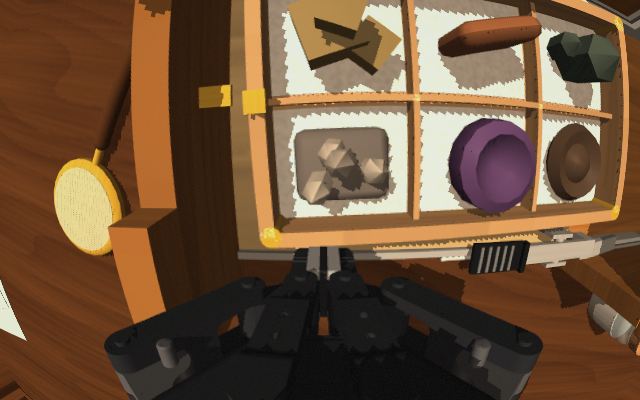

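The tray is almost square. The mark is at (254,101), the pointer at (215,96), and the near front corner at (270,237).

Run:
```python
from h import *
c=dict(np.load("w3.npz"))
g=lambda u,v,z:cab(wray(c,c,u,v,z))
k=[g(u,v,.095) for u,v in((264,243),(619,218))]
print(k,np.degrees(np.arctan2(*(k[1]-k[0])[::-1])))
print("mark",g(254,101,.095),"pointer",g(215,96,.095),"divider",[g(u,v,.095) for u,v in((270,102),(610,117))])
p=[g(u,v,.138) for u,v in((133,105),(107,232))];print("panel",p)
```

```text
[array([-403.40339696,  -66.90825006]), array([-182.33916243,  -58.02774929])] 2.3004253863080484
mark [-405.2498635    -3.62657483] pointer [-4.22629681e+02 -3.86845344e-01] divider [array([-398.4157314 ,   -4.33515357]), array([-209.2160047 ,    4.17541307])]
panel [array([-436.00451359,   -4.04873941]), array([-454.32284851,  -46.88839362])]
```

Request:
{"op": "drive_tool", "data": {
  "gripper": [-1,-1,-1,-1,-1],
  "travel": [
    [0.08,0,0],
    [0.07,0,0],
    [0,0,0],
    [0,0,0],
    [0,0,0]
  ],
  "turn": [0,0,0,0,0]
}}

```text
t: 5.25
tool_pos: [0.4915, 0.062, 0.0894]
ee_rot: [[0.958, 0.286, 0.0], [0.286, -0.958, -0.0], [0.0, 0.0, -1.0]]
contact_force: [0.8, 0.6, -0.3]
opening: 0.0002
grip_force: 0.0
```

```bash
python3 look.py w4
```

```text
[-374.76161778  -76.03178497] [0.49146049 0.0620481  0.08935302] [ 0.84675431  0.61860631 -0.34535633]
```

View pics/w4.png

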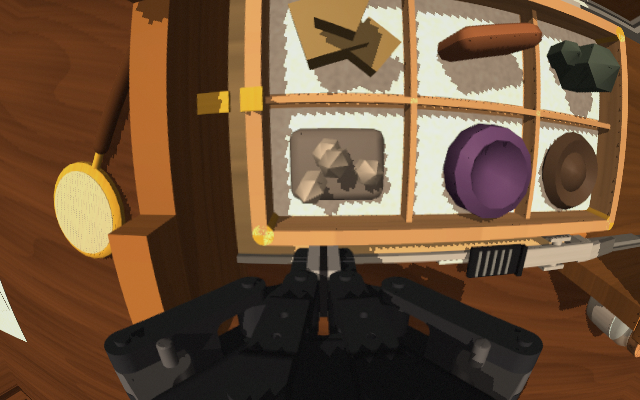

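Run:
```python
from h import *
c=dict(np.load("w4.npz"))
g=lambda u,v,z:cab(wray(c,c,u,v,z))
k=[g(u,v,.095) for u,v in((258,242),(614,228))]
print(k,np.degrees(np.arctan2(*(k[1]-k[0])[::-1])))
d=[g(u,v,.095) for u,v in((265,100),(608,127))]
print("mark",g(251,99,.095),"divider",d,np.degrees(np.arctan2(*(d[1]-d[0])[::-1])),"pointer",g(213,101,.095))
print("pad",g(497,261,.061))
```

```text
[array([-405.19249006,  -63.64801897]), array([-184.12664735,  -62.25163894])] 0.36190855033455366
mark [-4.05493298e+02  2.49638728e-01] divider [array([-399.47061671,   -0.45418621]), array([-209.02087849,    0.82003745])] 0.38333761499355523 pointer [-422.58411322    0.46773173]
pad [-260.0460468  -94.3766036]
```

The tray is square within 0.4° and the mark at (251,99) lines up with the pointer at (213,101). Next I'll back off and move over the lever pad.

Request:
{"op": "drive_tool", "data": {
  "gripper": [-1,-1,-1,-1,-1],
  "travel": [
    [-0.5,0,0],
    [-0.6,0,0],
    [0,0.8,0],
    [0,1,0],
    [0,1,0]
  ],
  "turn": [0,0,0,0,0]
}}

```text
t: 5.8
tool_pos: [0.4855, 0.0017, 0.0893]
ee_rot: [[0.958, 0.287, -0.0], [0.287, -0.958, -0.0], [-0.0, 0.0, -1.0]]
contact_force: [0.5, -0.2, 0.1]
opening: 0.0003
grip_force: 0.0
```

Request:
{"op": "drive_tool", "data": {
  "gripper": [-1,-1,-1,-1,-1],
  "travel": [
    [0,1,0],
    [0,1,0],
    [0,0.7,0],
    [0,0.1,0.4],
    [0,0,0.3]
  ],
  "turn": [0,0,0,0,0]
}}

```text
t: 6.3
tool_pos: [0.5019, -0.0513, 0.0746]
ee_rot: [[0.958, 0.286, -0.0], [0.286, -0.958, 0.0], [-0.0, -0.001, -1.0]]
contact_force: [-0.5, 0.1, -0.2]
opening: 0.0003
grip_force: 0.0
```

```bash
python3 look.py w5
```

```text
[-263.19083284  -98.5231407 ] [ 0.50190245 -0.05128709  0.07458095] [-0.54564542  0.07394611 -0.24610732]
```

View pics/w5.png

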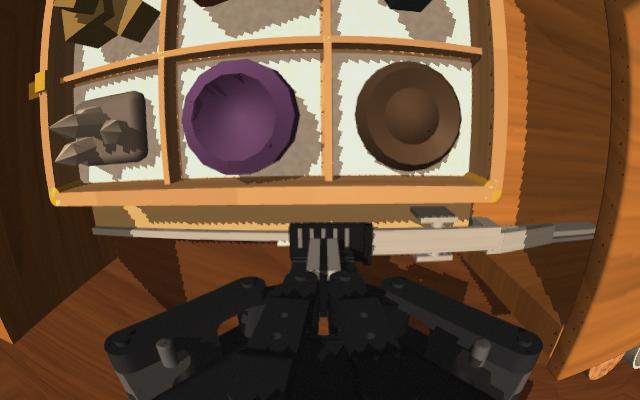

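The fingertips at (325,240) sit over the pad, which spans columns 290–372. The tray is still square. Pressing down now.

Request:
{"op": "drive_tool", "data": {
  "gripper": [-1,-1,-1,-1,-1],
  "travel": [
    [0,0,0.15],
    [0,0,0.2],
    [0,0,0.2],
    [0,0,0.15],
    [0,0,0.1]
  ],
  "turn": [0,0,0,0,0]
}}

```text
t: 6.85
tool_pos: [0.5021, -0.0506, 0.0594]
ee_rot: [[0.958, 0.287, -0.0], [0.287, -0.958, 0.001], [-0.0, -0.001, -1.0]]
contact_force: [-2.8, 1.0, 7.4]
opening: 0.0005
grip_force: 3.2
```

Request:
{"op": "drive_tool", "data": {
  "gripper": [-1,-1,-1,-1,-1],
  "travel": [
    [0,0,0.1],
    [0,0,0.1],
    [0,0,0],
    [0,0,0],
    [0,0,0]
  ],
  "turn": [0,0,0,0,0]
}}

```text
t: 7.35
tool_pos: [0.5022, -0.051, 0.0557]
ee_rot: [[0.958, 0.287, 0.0], [0.287, -0.958, -0.0], [0.0, 0.0, -1.0]]
contact_force: [-2.3, 1.4, 6.5]
opening: -0.0002
grip_force: 3.5
```

Request:
{"op": "drive_tool", "data": {
  "gripper": [-1,-1,-1,-1,-1],
  "travel": [
    [0,0.15,0],
    [0,0.2,0],
    [0,0.2,0],
    [0,0.2,0],
    [0,0.2,0]
  ],
  "turn": [0,0,0,0,0]
}}

```text
t: 7.85
tool_pos: [0.5077, -0.0692, 0.0557]
ee_rot: [[0.958, 0.287, 0.0], [0.287, -0.958, 0.0], [0.0, -0.0, -1.0]]
contact_force: [-3.3, 1.6, 7.7]
opening: -0.0
grip_force: 3.6
```

Request:
{"op": "drive_tool", "data": {
  "gripper": [-1,-1,-1,-1,-1],
  "travel": [
    [0,0.2,0],
    [0,0.2,0],
    [0,0.2,0],
    [0,0.1,0],
    [0,0,0]
  ],
  "turn": [0,0,0,0,0]
}}

```text
t: 8.35
tool_pos: [0.512, -0.0833, 0.0559]
ee_rot: [[0.958, 0.287, 0.0], [0.287, -0.958, -0.001], [0.0, 0.001, -1.0]]
contact_force: [-2.6, -0.1, 7.0]
opening: -0.0001
grip_force: 3.4
```

```bash
python3 look.py w6
```

```text
[-229.61235275  -98.00021655] [ 0.51203088 -0.08330588  0.05586023] [-2.63014104 -0.13920421  7.00546796]
```

View pics/w6.png

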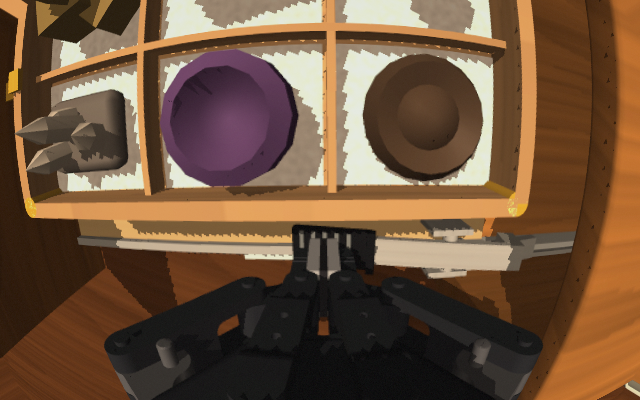

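The drawer followed the finger by about 33 mm, since the pad is still under the fingertips at (334,240). The catch is passed, so I can let the lever go and lift.

Request:
{"op": "drive_tool", "data": {
  "gripper": [-1,-1,-1,-1,-1],
  "travel": [
    [0,0,-0.3],
    [0,0,-0.7],
    [0,0,-1],
    [0,0,-1],
    [0,0,-1]
  ],
  "turn": [0,0,0,0,0]
}}

```text
t: 8.9
tool_pos: [0.5118, -0.0828, 0.1357]
ee_rot: [[0.958, 0.287, -0.0], [0.287, -0.958, -0.0], [-0.0, 0.0, -1.0]]
contact_force: [0.5, 0.9, -0.4]
opening: 0.0
grip_force: 0.0
```

```bash
python3 -c "
from h import *;from station import env
o=env.get_obs();print(np.round(o['joint_pos'],2),cab(o['tool_pos']),o['tool_pos'])"
```

```text
[-0.28  0.32 -0.28  0.97 -0.    2.57] [-230.22114074  -98.1029307 ] [ 0.51175793 -0.0827521   0.1357335 ]
```

Request:
{"op": "drive_tool", "data": {
  "gripper": [-1,-1,-1,-1,-1],
  "travel": [
    [0,0,-1],
    [0,0,-1],
    [0,0,-1],
    [0,0,-1],
    [0,0,0]
  ],
  "turn": [0,-1,-1,-1,-1]
}}

```text
t: 9.4
tool_pos: [0.5137, -0.0833, 0.2181]
ee_rot: [[0.768, 0.641, 0.005], [0.641, -0.768, -0.002], [0.003, 0.005, -1.0]]
contact_force: [0.2, 0.4, 0.2]
opening: 0.0001
grip_force: 0.0
```

Request:
{"op": "drive_tool", "data": {
  "gripper": [-1,-1,-1,-1,-1],
  "travel": [
    [0,0,0],
    [0,0,0],
    [0,0,0],
    [0,0,0],
    [0,0,0]
  ],
  "turn": [-1,-1,-1,-1,-1]
}}

```text
t: 9.9
tool_pos: [0.5119, -0.0828, 0.2149]
ee_rot: [[0.367, 0.93, -0.0], [0.93, -0.367, -0.0], [-0.0, -0.0, -1.0]]
contact_force: [-1.0, -0.1, 0.3]
opening: -0.0003
grip_force: 0.0
```

Request:
{"op": "drive_tool", "data": {
  "gripper": [-1,-1,-1,-1,-1],
  "travel": [
    [0,0,0],
    [0,0,0],
    [0,0,0],
    [0,0,0],
    [0,0,0]
  ],
  "turn": [-1,-1,-1,-1,-1]
}}

```text
t: 10.4
tool_pos: [0.5119, -0.0828, 0.2149]
ee_rot: [[-0.124, 0.992, -0.0], [0.992, 0.124, -0.0], [-0.0, -0.0, -1.0]]
contact_force: [0.4, 0.3, 0.2]
opening: 0.0001
grip_force: 0.0
```

Request:
{"op": "drive_tool", "data": {
  "gripper": [-1,-1,-1,-1,-1],
  "travel": [
    [0,0,0],
    [1,1,0],
    [1,1,0],
    [1,1,0],
    [1,1,0]
  ],
  "turn": [-1,-0.7,0,0,0]
}}

```text
t: 10.9
tool_pos: [0.5678, 0.0167, 0.215]
ee_rot: [[-0.286, 0.958, 0.0], [0.958, 0.286, -0.0], [-0.0, 0.0, -1.0]]
contact_force: [0.5, -0.6, 0.4]
opening: -0.0
grip_force: 0.0
```

Run:
```python
from h import *;from station import env
o=env.get_obs();print(np.round(o['joint_pos'],2),cab(o['tool_pos']),o['tool_pos'])
print(cab(o["tool_pos"]+o["ee_rot"][:,0])-cab(o["tool_pos"]))
```

```text
[-0.08  0.37  0.01  1.21 -0.    1.2 ] [-309.43656732  -15.86282285] [0.56783299 0.01671703 0.214964  ]
[-9.99999719e+02  6.47593378e-01]
```

Request:
{"op": "drive_tool", "data": {
  "gripper": [-1,-1,-1,-1,-1],
  "travel": [
    [1,0.4,0],
    [1,0.4,0],
    [1,0,0],
    [1,0,0],
    [1,0,0]
  ],
  "turn": [0,0,0,0,0]
}}

```text
t: 11.4
tool_pos: [0.5538, 0.117, 0.2148]
ee_rot: [[-0.286, 0.958, -0.0], [0.958, 0.286, -0.0], [-0.0, -0.0, -1.0]]
contact_force: [0.7, 0.4, -0.4]
opening: 0.0002
grip_force: 0.0
```

Request:
{"op": "drive_tool", "data": {
  "gripper": [-1,-1,-1,-1,-1],
  "travel": [
    [1,0,0],
    [1,0,0],
    [0.8,0,0],
    [0,0,0.8],
    [0,0,1]
  ],
  "turn": [0,0,0,0,0]
}}

```text
t: 11.9
tool_pos: [0.5389, 0.1707, 0.1797]
ee_rot: [[-0.287, 0.958, 0.003], [0.958, 0.287, 0.0], [-0.001, 0.003, -1.0]]
contact_force: [-0.2, -0.5, -0.4]
opening: -0.0002
grip_force: 0.0
```

Run:
```python
from h import *;from station import env;import cv2
o=env.get_obs();print(cab(o['tool_pos']),o['tool_pos'])
c=env.capture("top");f=c["frame"];cv2.imwrite("pics/t2.png",f[:,:,::-1])
# panel top edge ends: orange-ish vs neighbours, sampled along x_c at y=+-110, z=.138
cc,A=frame()
for y in(-110,110):
  row=[]
  for x in range(-450,-380,5):
    w=cc+A.T@np.array([x,y])/1e3;u=proj(c,[*w,.138]);row.append((x,*f[int(round(u[1])),int(round(u[0]))]))
  print(y,[tuple(map(int,r)) for r in row])
```

```text
[-465.23023537    0.56589974] [0.53890356 0.1706802  0.17974133]
-110 [(-450, 137, 79, 48), (-445, 138, 77, 47), (-440, 142, 81, 53), (-435, 142, 82, 52), (-430, 140, 82, 49), (-425, 144, 86, 53), (-420, 146, 85, 54), (-415, 135, 84, 50), (-410, 135, 81, 47), (-405, 136, 84, 51), (-400, 146, 90, 53), (-395, 52, 33, 22), (-390, 54, 32, 17), (-385, 71, 50, 39)]
110 [(-450, 131, 75, 47), (-445, 131, 74, 48), (-440, 132, 77, 47), (-435, 137, 79, 47), (-430, 140, 83, 50), (-425, 139, 80, 47), (-420, 131, 75, 46), (-415, 246, 177, 103), (-410, 242, 172, 101), (-405, 243, 171, 100), (-400, 229, 145, 83), (-395, 40, 25, 15), (-390, 127, 71, 44), (-385, 137, 77, 45)]
```

Request:
{"op": "drive_tool", "data": {
  "gripper": [-1,-1,-1,-1,-1],
  "travel": [
    [0,0,1],
    [0,0,1],
    [0,0,1],
    [0,0,0.9],
    [0,0,0.2]
  ],
  "turn": [0,0,0,0,0]
}}

```text
t: 12.45
tool_pos: [0.5364, 0.1693, 0.0953]
ee_rot: [[-0.286, 0.958, -0.004], [0.958, 0.286, -0.001], [0.0, -0.004, -1.0]]
contact_force: [-0.5, -0.1, -0.5]
opening: -0.0002
grip_force: 0.0
```

Request:
{"op": "drive_tool", "data": {
  "gripper": [-1,-1,-1,-1,-1],
  "travel": [
    [-0.8,0,0],
    [-0.5,0,0],
    [-0.2,0,0],
    [-0.2,0,0],
    [-0.2,0,0]
  ],
  "turn": [0,0,0,0,0]
}}

```text
t: 12.95
tool_pos: [0.5493, 0.1345, 0.0982]
ee_rot: [[-0.286, 0.958, 0.001], [0.958, 0.286, 0.004], [0.004, 0.002, -1.0]]
contact_force: [-1.8, 6.8, 3.6]
opening: 0.0001
grip_force: 3.5
```

Request:
{"op": "drive_tool", "data": {
  "gripper": [-1,-1,-1,-1,-1],
  "travel": [
    [-0.2,0,0],
    [-0.2,0,0],
    [-0.25,0,0],
    [-0.3,0,0],
    [-0.3,0,0]
  ],
  "turn": [0,0,0,0,0]
}}

```text
t: 13.45
tool_pos: [0.5566, 0.11, 0.0981]
ee_rot: [[-0.287, 0.958, 0.001], [0.958, 0.287, 0.002], [0.001, 0.002, -1.0]]
contact_force: [0.3, 2.3, 1.2]
opening: 0.0001
grip_force: 1.0
```

Request:
{"op": "drive_tool", "data": {
  "gripper": [-1,-1,-1,-1,-1],
  "travel": [
    [-0.35,0,0],
    [-0.4,0,0],
    [-0.4,0,0],
    [-0.4,0,0],
    [-0.4,0,0]
  ],
  "turn": [0,0,0,0,0]
}}

```text
t: 13.95
tool_pos: [0.5675, 0.0711, 0.0972]
ee_rot: [[-0.286, 0.958, 0.0], [0.958, 0.286, -0.0], [-0.0, 0.0, -1.0]]
contact_force: [1.0, 2.6, 1.1]
opening: -0.0001
grip_force: 1.2
```

Request:
{"op": "drive_tool", "data": {
  "gripper": [-1,-1,-1,-1,-1],
  "travel": [
    [-0.4,0,0],
    [-0.4,0,0],
    [-0.4,0,0],
    [-0.4,0,0],
    [-0.4,0,0]
  ],
  "turn": [0,0,0,0,0]
}}

```text
t: 14.45
tool_pos: [0.5788, 0.033, 0.0972]
ee_rot: [[-0.286, 0.958, -0.0], [0.958, 0.286, -0.0], [0.0, -0.0, -1.0]]
contact_force: [1.5, 3.1, 0.9]
opening: -0.0001
grip_force: 1.2
```

Request:
{"op": "drive_tool", "data": {
  "gripper": [-1,-1,-1,-1,-1],
  "travel": [
    [-0.4,0,0],
    [-0.4,0,0],
    [-0.4,0,0],
    [-0.4,0,0],
    [-0.4,0,0]
  ],
  "turn": [0,0,0,0,0]
}}

```text
t: 14.95
tool_pos: [0.5902, -0.0054, 0.0972]
ee_rot: [[-0.286, 0.958, -0.0], [0.958, 0.286, -0.0], [-0.0, -0.0, -1.0]]
contact_force: [1.0, 3.4, -0.0]
opening: 0.0003
grip_force: 1.2
```

Request:
{"op": "drive_tool", "data": {
  "gripper": [-1,-1,-1,-1,-1],
  "travel": [
    [-0.4,0,0],
    [-0.4,0,0],
    [-0.35,0,0],
    [-0.3,0,0],
    [-0.25,0,0]
  ],
  "turn": [0,0,0,0,0]
}}

```text
t: 15.45
tool_pos: [0.5998, -0.0379, 0.0973]
ee_rot: [[-0.286, 0.958, -0.0], [0.958, 0.286, -0.0], [-0.0, -0.0, -1.0]]
contact_force: [0.7, 3.0, 0.9]
opening: -0.0001
grip_force: 1.1
```

```bash
cat > ck.py <<'E'
from h import *;from station import env
o=env.get_obs();print(cab(o['tool_pos']),o['tool_pos'],o["contact_force"])
c=env.capture("top");f=c["frame"];cc,A=frame()
for y in(-110,110):
  r=[]
  for x in range(-270,-130,5):
    w=cc+A.T@np.array([x,y])/1e3;u=proj(c,[*w,.138]);r.append((x,int(f[int(round(u[1])),int(round(u[0]))].sum())))
  print(y,r)
E
python3 ck.py
```

```text
[-247.91385773   -0.92734916] [ 0.59978091 -0.03794048  0.09725314] [0.69066317 2.95872276 0.88677163]
-110 [(-270, 378), (-265, 348), (-260, 322), (-255, 281), (-250, 223), (-245, 197), (-240, 195), (-235, 421), (-230, 592), (-225, 582), (-220, 578), (-215, 133), (-210, 306), (-205, 155), (-200, 273), (-195, 115), (-190, 654), (-185, 670), (-180, 631), (-175, 658), (-170, 693), (-165, 563), (-160, 382), (-155, 336), (-150, 317), (-145, 327), (-140, 324), (-135, 328)]
110 [(-270, 251), (-265, 222), (-260, 283), (-255, 634), (-250, 628), (-245, 622), (-240, 619), (-235, 622), (-230, 627), (-225, 615), (-220, 608), (-215, 611), (-210, 597), (-205, 603), (-200, 598), (-195, 597), (-190, 595), (-185, 589), (-180, 584), (-175, 585), (-170, 520), (-165, 616), (-160, 587), (-155, 576), (-150, 564), (-145, 562), (-140, 545), (-135, 601)]
```

Request:
{"op": "drive_tool", "data": {
  "gripper": [-1,-1,-1,-1,-1],
  "travel": [
    [-0.25,0,0],
    [-0.25,0,0],
    [-0.25,0,0],
    [-0.25,0,0],
    [-0.25,0,0]
  ],
  "turn": [0,0,0,0,0]
}}

```text
t: 16.0
tool_pos: [0.6067, -0.0617, 0.0971]
ee_rot: [[-0.286, 0.958, -0.001], [0.958, 0.286, -0.0], [0.0, -0.001, -1.0]]
contact_force: [-1.0, 1.5, 0.8]
opening: 0.0
grip_force: 1.1
```

Request:
{"op": "drive_tool", "data": {
  "gripper": [-1,-1,-1,-1,-1],
  "travel": [
    [-0.2,0,0],
    [-0.2,0,0],
    [-0.2,0,0],
    [-0.15,0,0],
    [-0.1,0,0]
  ],
  "turn": [0,0,0,0,0]
}}

```text
t: 16.5
tool_pos: [0.6117, -0.0779, 0.0971]
ee_rot: [[-0.286, 0.958, -0.0], [0.958, 0.286, -0.0], [-0.0, -0.0, -1.0]]
contact_force: [-1.4, 0.6, -0.2]
opening: 0.0003
grip_force: 1.0
```

Request:
{"op": "drive_tool", "data": {
  "gripper": [-1,-1,-1,-1,-1],
  "travel": [
    [-0.1,0,0],
    [-0.1,0,0],
    [-0.1,0,0],
    [-0.1,0,0],
    [-0.1,0,0]
  ],
  "turn": [0,0,0,0,0]
}}

```text
t: 17.0
tool_pos: [0.6146, -0.0873, 0.0972]
ee_rot: [[-0.286, 0.958, -0.0], [0.958, 0.286, -0.0], [0.0, -0.0, -1.0]]
contact_force: [-2.9, 0.7, -0.0]
opening: 0.0002
grip_force: 1.0
```

```bash
python3 ck.py
```

```text
[-196.42903416   -0.89299571] [ 0.6145753  -0.08725391  0.09715614] [-2.94378601  0.66558267 -0.03197552]
-110 [(-270, 600), (-265, 591), (-260, 583), (-255, 577), (-250, 568), (-245, 552), (-240, 550), (-235, 534), (-230, 515), (-225, 496), (-220, 488), (-215, 470), (-210, 447), (-205, 420), (-200, 389), (-195, 357), (-190, 337), (-185, 288), (-180, 234), (-175, 176), (-170, 112), (-165, 609), (-160, 370), (-155, 606), (-150, 303), (-145, 314), (-140, 322), (-135, 324)]
110 [(-270, 305), (-265, 311), (-260, 311), (-255, 311), (-250, 292), (-245, 299), (-240, 287), (-235, 283), (-230, 266), (-225, 296), (-220, 339), (-215, 635), (-210, 590), (-205, 597), (-200, 592), (-195, 601), (-190, 615), (-185, 152), (-180, 119), (-175, 660), (-170, 626), (-165, 621), (-160, 618), (-155, 625), (-150, 618), (-145, 623), (-140, 613), (-135, 610)]
```

Request:
{"op": "drive_tool", "data": {
  "gripper": [-1,-1,-1,-1,-1],
  "travel": [
    [-0.06,0,0],
    [-0.06,0,0],
    [-0.06,0,0],
    [-0.06,0,0],
    [-0.06,0,0]
  ],
  "turn": [0,0,0,0,0]
}}

```text
t: 17.55
tool_pos: [0.6166, -0.093, 0.0973]
ee_rot: [[-0.286, 0.958, 0.0], [0.958, 0.286, -0.0], [-0.0, 0.0, -1.0]]
contact_force: [-0.2, 2.1, -0.4]
opening: -0.0001
grip_force: 1.0
```

Request:
{"op": "drive_tool", "data": {
  "gripper": [-1,-1,-1,-1,-1],
  "travel": [
    [-0.05,0,0],
    [0,0,0],
    [-0.05,0,0],
    [0,0,0],
    [0,0,0]
  ],
  "turn": [0,0,0,0,0]
}}

```text
t: 18.05
tool_pos: [0.6171, -0.0947, 0.0974]
ee_rot: [[-0.286, 0.958, 0.0], [0.958, 0.286, 0.0], [0.0, 0.0, -1.0]]
contact_force: [-0.1, 2.7, -0.2]
opening: -0.0002
grip_force: 1.2
```

Request:
{"op": "drive_tool", "data": {
  "gripper": [-1,-1,-1,-1,-1],
  "travel": [
    [-0.05,0,0],
    [0,0,0],
    [-0.05,0,0],
    [0,0,0],
    [0,0,0]
  ],
  "turn": [0,0,0,0,0]
}}

```text
t: 18.55
tool_pos: [0.6171, -0.0947, 0.0974]
ee_rot: [[-0.287, 0.958, -0.001], [0.958, 0.287, 0.004], [0.004, 0.001, -1.0]]
contact_force: [-2.7, 7.5, 1.9]
opening: -0.0
grip_force: 3.9
```

Request:
{"op": "drive_tool", "data": {
  "gripper": [-1,-1,-1,-1,-1],
  "travel": [
    [-0.05,0,0],
    [-0.05,0,0],
    [0,0,0],
    [0,0,0],
    [0,0,0]
  ],
  "turn": [0,0,0,0,0]
}}

```text
t: 19.05
tool_pos: [0.6171, -0.0948, 0.0974]
ee_rot: [[-0.288, 0.958, -0.001], [0.958, 0.288, 0.007], [0.007, 0.001, -1.0]]
contact_force: [-3.5, 12.7, 4.2]
opening: 0.0003
grip_force: 6.4
```

Request:
{"op": "drive_tool", "data": {
  "gripper": [-1,-1,-1,-1,-1],
  "travel": [
    [0.1,0,0],
    [0.2,0,0],
    [0.5,0,0],
    [1,0,0],
    [1,0,0]
  ],
  "turn": [0,0,0,0,0]
}}

```text
t: 19.55
tool_pos: [0.6017, -0.0438, 0.0974]
ee_rot: [[-0.285, 0.958, 0.0], [0.958, 0.285, -0.0], [-0.0, 0.0, -1.0]]
contact_force: [0.2, 0.1, 0.2]
opening: 0.0003
grip_force: 0.0
```

Request:
{"op": "drive_tool", "data": {
  "gripper": [-1,-1,-1,-1,-1],
  "travel": [
    [0.5,0,-0.5],
    [0,0,-1],
    [0,0,-1],
    [0,0,-1],
    [0,0,0]
  ],
  "turn": [0,0,0,0,0]
}}

```text
t: 20.05
tool_pos: [0.6013, -0.0349, 0.1713]
ee_rot: [[-0.287, 0.958, 0.007], [0.958, 0.287, -0.001], [-0.003, 0.006, -1.0]]
contact_force: [0.5, -1.8, 0.6]
opening: -0.0001
grip_force: 0.0
```

Run:
```python
from h import *;from station import env
o=env.get_obs();print(cab(o['tool_pos']),o["contact_force"])
for n in("top","scene"):
  c=env.capture(n);f=c["frame"].astype(int);cc,A=frame()
  for y in(-115,-70,70,115):
    r=[]
    for x in range(-200,-140,4):
      w=cc+A.T@np.array([x,y])/1e3;u=proj(c,[*w,.138]);r.append((x,int(f[int(round(u[1])),int(round(u[0]))].sum())))
    print(n,y,r)
T0=T["frame"].astype(int);f=env.capture("top")["frame"].astype(int)
for k,(u0,u1,v0,v1) in dict(jar=(393,425,203,232),mug=(430,480,196,232),magn=(195,230,183,252)).items():
  print(k,np.abs(T0-f)[v0:v1,u0:u1].mean(), np.abs(T0-f)[v0:v1,u0:u1].max())
```

```text
[-250.36083258    1.43107294] [ 0.52965736 -1.77254076  0.61953307]
top -115 [(-200, 329), (-196, 346), (-192, 129), (-188, 163), (-184, 159), (-180, 145), (-176, 237), (-172, 346), (-168, 334), (-164, 339), (-160, 250), (-156, 345), (-152, 344), (-148, 336), (-144, 344)]
top -70 [(-200, 338), (-196, 326), (-192, 333), (-188, 249), (-184, 141), (-180, 126), (-176, 231), (-172, 337), (-168, 324), (-164, 333), (-160, 247), (-156, 338), (-152, 324), (-148, 309), (-144, 544)]
top 70 [(-200, 527), (-196, 359), (-192, 162), (-188, 619), (-184, 602), (-180, 609), (-176, 602), (-172, 596), (-168, 605), (-164, 607), (-160, 684), (-156, 157), (-152, 192), (-148, 153), (-144, 140)]
top 115 [(-200, 620), (-196, 618), (-192, 615), (-188, 621), (-184, 609), (-180, 634), (-176, 628), (-172, 129), (-168, 710), (-164, 598), (-160, 603), (-156, 597), (-152, 601), (-148, 599), (-144, 602)]
scene -115 [(-200, 270), (-196, 266), (-192, 258), (-188, 259), (-184, 261), (-180, 261), (-176, 333), (-172, 382), (-168, 374), (-164, 348), (-160, 399), (-156, 438), (-152, 457), (-148, 486), (-144, 519)]
scene -70 [(-200, 267), (-196, 266), (-192, 245), (-188, 241), (-184, 262), (-180, 302), (-176, 358), (-172, 383), (-168, 378), (-164, 375), (-160, 348), (-156, 360), (-152, 347), (-148, 343), (-144, 376)]
scene 70 [(-200, 345), (-196, 464), (-192, 524), (-188, 409), (-184, 384), (-180, 385), (-176, 364), (-172, 403), (-168, 464), (-164, 424), (-160, 427), (-156, 432), (-152, 438), (-148, 435), (-144, 445)]
scene 115 [(-200, 365), (-196, 359), (-192, 369), (-188, 362), (-184, 369), (-180, 457), (-176, 587), (-172, 598), (-168, 593), (-164, 579), (-160, 567), (-156, 584), (-152, 588), (-148, 586), (-144, 604)]
jar 28.42852011494253 110
mug 25.79222222222222 60
magn 21.192132505175984 60
```

Run:
```python
from h import *;from station import env;import cv2
f=env.capture("top")["frame"]
for k,(u0,u1,v0,v1) in dict(jar=(393,425,203,232),mug=(430,480,196,232),magn=(195,230,183,252)).items():
  m=cv2.matchTemplate(f[v0-8:v1+8,u0-8:u1+8],T["frame"][v0:v1,u0:u1],cv2.TM_CCOEFF_NORMED);print(k,cv2.minMaxLoc(m)[1::2])
```

```text
jar (0.8983219861984253, (8, 8))
mug (0.980069637298584, (8, 8))
magn (0.9875073432922363, (8, 8))
```

All three bystanders are at zero offset, so they haven't moved. The drawer is home and the arm is clear.

```bash
python3 -c "
from station import env
print(env.close_job())"
```

```text
the job is handed in; nothing more can be done
None
```

The job is handed in at about 20 s, with no verdict shown: I turned the tray square (within 0.4°, mark at the pointer), pressed the lever until the catch let go, and eased the drawer home at low force, leaving the jar, mug and magnifier unmoved.

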